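# Clear and pry open the nozzle case

### The arm

A 6-joint arm with a two-finger parallel gripper is mounted at the origin on the work surface. World frame = base frame: x ahead of the robot, y to its left, z up, the work surface at z = 0. Lengths are in mm, angles in rad, forces in N, time in s.
With the tool pointing down it reaches from about 300 to 775 mm from the base axis. Payload 14.6 kg.
Tool frame: the origin (TCP) lies at the very end of the fingers, on their centre line; the grasp point (between the pads) lies 19 mm behind it; z points along the fingers, y is the line along which they close (so a half turn about z gives the same grasp; the last joint's range is limited). The gripper opens to 94 mm and grips with 3 to 60 N. Pads are 16 mm wide; open, the fingers measure 119 mm over their backs; the gripper's body (75 mm by 177 mm) begins 78 mm behind the grasp point.
Start: joints at [1.04, 0.3, 1.521, -0, 1.321, -0.067], TCP at [246.038, 491.889, 205.446] pointing down, gripper open.
Joint ranges: [-3.03, 3.03], [-0.79, 2.21], [0.23, 2.52], [-1.04, 4.18], [0, 3.07], [-2.55, 2.55]. Speed limits (rad/s): [2.22, 2.22, 2.57, 3.14, 3.14, 3.14].

### API

Orientations are given as [roll, pitch, yaw] about the fixed x, y, z axes, in that order (R = Rz(yaw) Ry(pitch) Rx(roll)).
In Python, from cell import manip, eyes, ticket gives the robot as it stands. The module is installed in compiled form; this text tells all that it offers.
- The arm moves only by the tool arm_command, never from a script. Its argument "plan" is a list of rows, each a list of 5 numbers: the opening, from -1 (shut) to 1 (fully open), then the shift along the tool's x, y, z in m, then the turn about the tool's z in rad. In form: [[jaw, dx, dy, dz, roll], ...]. A call has 1 to 20 rows; each row shifts and turns the commanded pose from where the row before left it, along the tool's axes as they then stand; what a row does not reach is not made up. A row lasts 1/8 s, in which the tool goes at most 62.5 mm and 10.7 degrees, less where a joint would pass 70% of its speed; a pose out of reach is approached as far as the arm can. A call is refused whole if a number of a shift passes 0.0625 or a number of a turn 0.188, either way. A call with a gripper value outside its range is refused whole. The fingers move at their own pace and stop on an object; "newtons" is the grip in N (left out, the last holds). Time passes only in rows, so rows that do not move let the fingers close. It gives the time, the measured TCP pose, the force, the opening and the grip force at its end, in the units of the state.
- manip.read_state(): the state, without advancing time (a new reading comes with each control period).
- eyes.camera(name): name is "scene" or "top" or "wrist"; returns a dict with "img" (384x512x3 uint8, blue, green, red), "z_map" (384x512 float32, mm along the optical axis (not along the pixel's ray), 0 where there is no reading), "fx", "fy", "cx", "cy" (pixels), "eye" and "orientation" of the camera in the world. Camera axes: x right, y down, z forward; pixel columns grow to the right and rows downward; lengths in mm; the calibration is good to about 2 mm. A picture is of the moment at which its call begins.
- ticket.sign_off(): hands the job in; it is judged then, once.
The state is a dict: "clock": time; "joints": joint angles; "qd": joint speeds; "effort": joint torques, N m; "eef_pos": TCP position; "eef_rot": TCP orientation; "wrist_force": force on the tool from outside, world axes, zero at the start; "moment": the same for the moment, N m; "finger_gap": finger opening in mm; "finger_force": force on a finger pad.
Only numpy, scipy, OpenCV 4.12 (cv2) and the standard library are available. Lean on these libraries where they do the work, as an engineer would, in place of code of your own. Each camera call takes 0.05 s, during which the arm holds its last target. There are 200 camera calls.

### The job

Take the scraper and with its blade sweep all three loose steel offcuts off the still shut cover of the grey steel case into the open tray at its side, so that none falls in among the nozzles. Then push the thin blade into the slot under the cover's front edge, lever the cover up and swing it back until it stands upright or beyond, and lay the scraper flat, lengthwise, on the middle of the rubber mat, leaving the cover open and the offcuts in the tray. Work on the cover and the offcuts with the scraper only, never with the gripper itself, and leave everything else where it stands.

Things in the scene. Friction and masses are not known exactly. Their poses are not given: they have to be found in the camera images.
- scraper: scraper, 165 mm, 140 g: wooden block handle 90 long, 24 wide, 28 high, and a thin steel blade 36 wide, 2.5 thick at its front; one flat underside. Origin: on the underside, below the grip; x to the blade tip, z up. Handle from x = -60 to +30 mm, blade from there to +105, its underside at z = 0. Starts flat on the bench at one side.
- scraper_tip (a point): middle of the blade's front edge, on the underside (105 mm ahead of the scraper's origin)
- scraper_mid (a point): middle of the scraper's length, on the underside (22.5 mm ahead of its origin)
- case: grey steel case fixed to the bench, 110 deep (x) x 114 wide (y) x 55 mm high, copper nozzles inside. Origin: centre of its underside; front faces -x (the robot). The front wall, 4 mm thick, is only 46 mm high: a slot 9 mm high, 106 wide runs under the cover's front edge.
- cover (a joint): angle of the case's plain grey steel cover, a plate 115 deep (x) x 130 wide (y) x 5 mm without a handle, hinged at the case's back: 0 shut, grows as it opens, 1.57 upright, 1.9 its stop. Shut, its underside is 55 mm and its top 60 mm above the bench; it overhangs the front by 5 mm, each side by 8. Stiff hinge: stays where left; about 2 N at the edge lifts it.
- cover_hinge (a point): middle of the hinge line, 55 mm above the bench; fixed to the case, the line runs along the case's y
- cover_edge (a point): middle of the cover's front edge, on its underside; moves with the cover
- chip_tray: open grey tray fixed against one side of the case (left or right), 120 (x) x 80 (y) x 28 mm high, walls 4 mm, open on top; its near wall stands under the overhang of the cover. Origin: centre of its underside. Axes parallel to the case's.
- carton: closed cardboard carton fixed against the other side of the case, 120 (x) x 80 (y) x 30 mm high. Origin: centre of its underside.
- mat: black rubber mat fixed on the bench, 210 (x, its length) x 100 (y) x 5 mm, at the side where the scraper is not. Origin: centre of its underside.
- offcut0: loose steel offcut, 18 x 14 x 8 mm, 14 g, at the start lying on the shut cover. Origin: centre of its underside as built.
- offcut1: loose steel offcut, 16 x 16 x 8 mm, 14 g, at the start lying on the shut cover. Origin: centre of its underside as built.
- offcut2: loose steel offcut, 22 x 12 x 8 mm, 14 g, at the start lying on the shut cover. Origin: centre of its underside as built.
- can: standing tin can, 64 mm across, 140 tall; bystander, loose. Origin on its underside.
- jar: standing jar, 68 mm across, 100 tall; bystander, loose. Origin on its underside.
- bolt: hex bolt with nut lying flat, 70 x 28 x 29 mm; bystander, loose. Origin on its underside.
- washers: stack of washers, 48 mm across, 18 tall; bystander, loose. Origin on its underside.
- nozzle_pack: clear plastic pack, 50 x 50 x 30 mm; bystander, loose. Origin on its underside.
- wrench: open-ended wrench lying flat behind the case; bystander, loose. Origin on its underside.
There are look-alikes about, which are no part of the job. What is meant by the scraper is not yellow, and is the smaller of those in its own colour. Leave any purple look-alike of the chip_tray alone.

How it is judged:
By the outcome, as a careful person would: the job done as asked, in the order asked, and still so for the second after the job is handed in, with the robot touching nothing.
It also fails if it takes over 66 s, if anything falls off the work surface, if the arm or the gripper's body presses on something with over 40 N, if the wrist force passes 120 N, or if a joint passes its speed limit or range.

## Working session

There is one attempt and no reset: what is moved stays moved. The work goes in short steps, Python scripts to look and compute and a tool call to move; the robot and the scene stay as the last step left them, time stands still between calls to the robot, and variables do not carry over. Pictures are saved under pics/ and viewed, at most 10 in all, crops included, and the job is handed in when it is done.

Besides the shell and the picture viewer there is one more tool, called after ">>>" as name(argument=value, ...) on one line, values as JSON. arm_command: Moves the arm, as the interface text tells. Its arguments: {"type":"object","properties":{"plan":{"type":"array"},"newtons":{"type":"number"}},"required":["plan"]}

```bash
mkdir -p pics; cat > h.py <<'E'
import numpy as np, cv2
from scipy.spatial.transform import Rotation as Ro
from cell import manip, eyes, ticket
def world(c):
    z=c["z_map"].astype(float); v,u=np.mgrid[:z.shape[0],:z.shape[1]]
    P=np.stack([(u-c["cx"])/c["fx"]*z,(v-c["cy"])/c["fy"]*z,z],-1)
    o=np.array(c["orientation"],float)
    R=o if o.shape==(3,3) else Ro.from_euler('xyz',o).as_matrix()
    W=P@R.T+np.array(c["eye"]); W[z==0]=np.nan
    return W
def st():
    s=manip.read_state(); print({k:np.round(s[k],3).tolist() for k in("clock","joints","eef_pos","eef_rot","wrist_force","finger_gap","finger_force")})
E
python3 - <<'E'
from h import *
st()
for n in("top","scene"):
    c=eyes.camera(n); print(n,c["eye"],c["orientation"],c["fx"]); np.savez("pics/"+n,W=world(c),img=c["img"])
    cv2.imwrite(f"pics/{n}0.png",cv2.resize(c["img"],(800,600),interpolation=cv2.INTER_CUBIC))
E
```

```text
{'clock': 0.0, 'joints': [1.04, 0.3, 1.522, -0.0, 1.321, -0.067], 'eef_pos': [245.91, 491.68, 204.893], 'eef_rot': [-3.14, -0.0, 2.678], 'wrist_force': [-0.443, -1.073, -0.781], 'finger_gap': 94.059, 'finger_force': 0.0}
top [ 388.37710544   88.71708746 1109.40370235] [-3.00186947  0.03018656 -1.58922726] 361.2711175050188
scene [1403.90190536  807.37214571  872.47333196] [-2.19629943 -0.01208543  2.25238394] 489.01144520192474
```

View pics/top0.png

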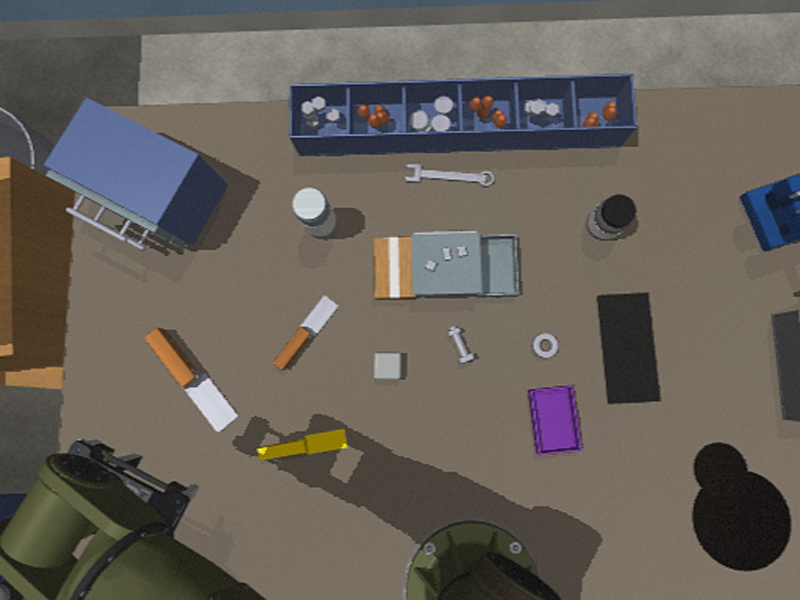

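View pics/scene0.png

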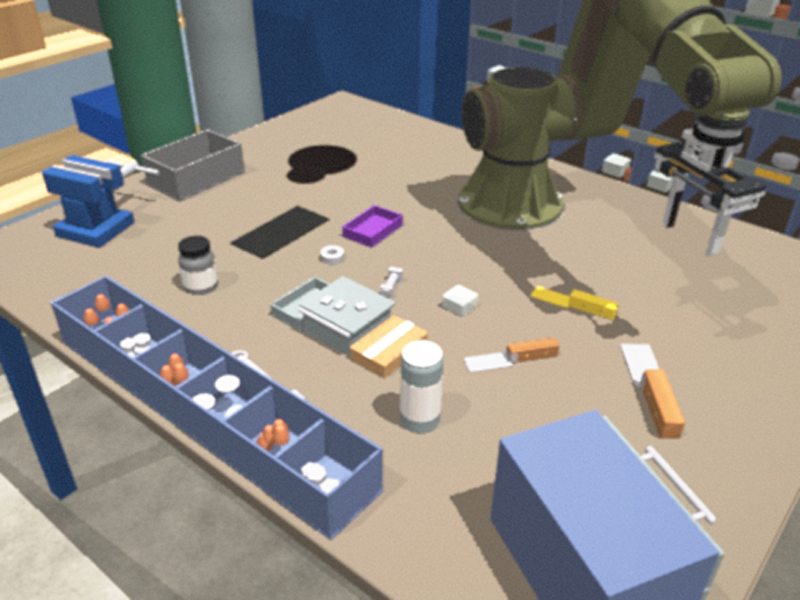

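Top view (800x600): there are three scraper look-alikes: small orange at (305,333), large orange at (190,380), yellow at (303,445). The small orange one fits, because it is not yellow and is the smaller of the two orange ones. The grey tray is at (500,265), on the right of the case; purple at (555,420) is the decoy. The cover is at (447,264) with offcuts at (431,266), (447,254), (462,251). The mat is at (629,347).

```bash
python3 - <<'E'
from h import *
d=np.load("pics/top.npz"); W=d["W"]; im=d["img"]; X,Y,Z=W[...,0],W[...,1],W[...,2]
s=0.64
def box(m,n):
    cn,lab,stt,cen=cv2.connectedComponentsWithStats(m.astype(np.uint8))
    for i in range(1,cn):
        if stt[i,4]<5: continue
        p=W[lab==i]; p=p[~np.isnan(p[:,0])]
        r=cv2.minAreaRect(p[:,:2].astype(np.float32)); print(n,stt[i,4],np.round(np.median(p,0),1),"rect",np.round(r[0],1),np.round(r[1],1),round(r[2],1),"zmax",p[:,2].max().round(1))
def reg(u0,u1,v0,v1):
    m=np.zeros(Z.shape,bool); m[int(v0*s):int(v1*s),int(u0*s):int(u1*s)]=1; return m
hsv=cv2.cvtColor(im,cv2.COLOR_BGR2HSV)
r=reg(265,345,290,375); 
box(r&(hsv[...,1]>150),"handle"); box(r&(hsv[...,1]<60)&(hsv[...,2]>120),"blade")
box(reg(590,670,285,410)&(hsv[...,2]<50),"mat")
c=reg(370,530,225,305)
box(c&(Z>50),"cover"); box(c&(Z>50)&(hsv[...,2]>185)&(hsv[...,1]<30),"offc")
box(c&(Z>62.5),"offcZ")
box(c&(Z>20)&(Z<40)&(hsv[...,1]<60),"tray"); box(c&(Z>20)&(Z<40)&(hsv[...,1]>100),"carton")
box(reg(440,480,320,370)&(Z>8),"bolt");box(reg(365,410,345,385)&(Z>8),"pack");box(reg(290,340,185,240)&(Z>30),"can");box(reg(585,640,190,245)&(Z>30),"jar")
box(reg(525,565,325,365)&(Z>8),"wash")
a=cv2.resize(im[180:250,165:225],None,fx=6,fy=6,interpolation=cv2.INTER_CUBIC);b=cv2.resize(im[145:195,235:335],None,fx=4,fy=4,interpolation=cv2.INTER_CUBIC)
o=np.zeros((440,780,3),np.uint8);o[:420,:360]=a;o[:200,370:770]=b;cv2.imwrite("pics/crop.png",o)
E
```

```text
handle 213 [453.1 336.9  27.7] rect [452.4 336.3] [22.7 87.2] 51.5 zmax 35.3
blade 1564 [5.002e+02 3.065e+02 1.000e-01] rect [486.7 320.4] [159.6 169.5] 89.4 zmax 8.4
blade 6 [405.2 374.3  -1.5] rect [406.3 374.2] [7.2 6.1] 82.1 zmax -0.6
mat 2253 [ 439.  -312.5    4.1] rect [ 441.2 -313.3] [208.3  99.4] 1.9 zmax 11.4
cover 1774 [605.   35.6  59.4] rect [607.4  35.3] [129.7 123.9] 90.0 zmax 72.2
offc 16 [664.4  72.3  56.9] rect [664.7  72.4] [44.8  1.8] 88.0 zmax 58.8
offc 12 [665.5  -2.   57.2] rect [665.5  -2.4] [33.2  1.7] 89.1 zmax 59.8
offc 18 [621.6  35.3  67.6] rect [621.2  35.2] [19.5  6.1] 9.1 zmax 70.8
offc 16 [626.9   7.1  66.3] rect [626.8   7.2] [14.5  8.6] 11.3 zmax 71.1
offc 17 [601.   66.7  67.6] rect [600.6  66.9] [10.4 12.5] 62.3 zmax 72.2
offcZ 31 [627.    4.4  66.1] rect [628.8   5.6] [14.9 22.1] 87.4 zmax 71.1
offcZ 32 [620.9  33.9  67. ] rect [620.7  35.1] [14.7 21.2] 87.5 zmax 71.4
offcZ 31 [600.9  63.9  67.6] rect [600.  65.] [18.  15.1] 76.4 zmax 72.2
tray 144 [611.6 -94.6  26.3] rect [605.9 -65.6] [ 78.  120.4] 89.8 zmax 33.9
tray 252 [600.8 136.4  29.7] rect [604.9 135.9] [ 18.7 118.9] 89.1 zmax 35.5
tray 11 [647.1 101.6  30.3] rect [646.8 101.6] [ 0.1 30.9] 88.8 zmax 31.7
carton 346 [605.  160.7  29.4] rect [605.5 161.7] [ 27.9 119.1] 89.7 zmax 36.5
carton 290 [603.6 114.5  29.4] rect [604.7 111.9] [118.7  27.5] 0.6 zmax 34.1
bolt 153 [450.7  12.1  22.1] rect [454.1  11.2] [71.2 27. ] 20.6 zmax 30.8
pack 287 [414.  150.9  29.3] rect [414.2 151.2] [48.3 47.5] 88.9 zmax 34.6
can 604 [691.6 274.7 137. ] rect [700.3 281.1] [61.7 60.4] 57.0 zmax 144.5
jar 589 [ 680.4 -272.8   96.8] rect [ 685.9 -278.8] [63.3 63.2] 74.7 zmax 106.0
wash 165 [ 447.9 -151.7   16.7] rect [ 448.7 -152.4] [46.5 46.3] 55.9 zmax 21.5
```

View pics/crop.png

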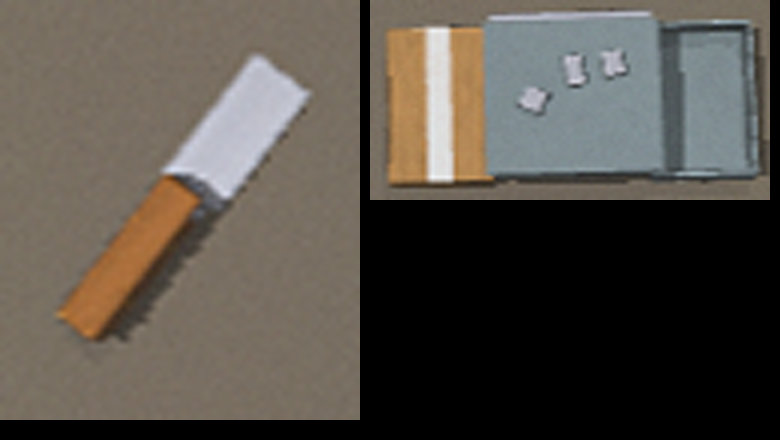

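The crop confirms it: small orange handle with a blade pointing away from the robot (+x, −y). The case cover has three offcuts and the grey tray is at its −y side. I'll move above the handle.

>>> arm_command(plan=[[1,0,0,0,0.104],[1,0,0,0,0.104],[1,-0.035,0.001,0.012,0],[1,-0.035,0.001,0.012,0],[1,-0.035,0.001,0.012,0],[1,-0.035,0.001,0.012,0],[1,-0.035,0.001,0.012,0],[1,-0.035,0.001,0.012,0],[1,-0.035,0.001,0.012,0],[1,-0.036,0,0.011,0],[1,0,0,0,0],[1,0,0,0,0]], newtons=55)

```text
clock: 1.6
eef_pos: [469.9, 322.8, 110.4]
eef_rot: [-3.141, -0.0, 2.47]
wrist_force: [0.3, -0.0, 0.0]
finger_gap: 94.2
finger_force: 0.0
```

```bash
python3 - <<'E'
from h import *
st()
c=eyes.camera("wrist"); W=world(c); im=c["img"]; hsv=cv2.cvtColor(im,cv2.COLOR_BGR2HSV)
m=(hsv[...,1]>150)&(hsv[...,0]<20)&(hsv[...,2]>90)&(W[...,2]>22)&(W[...,2]<35)
n,l,s,_=cv2.connectedComponentsWithStats(m.astype(np.uint8))
for i in range(1,n):
    if s[i,4]>100:
        p=W[l==i]; print(s[i],np.median(p,0),cv2.minAreaRect(p[:,:2].astype(np.float32)))
cv2.imwrite("pics/w1.png",im)
E
```

```text
{'clock': 1.6, 'joints': [0.538, 0.437, 1.565, 0.0, 1.139, -0.361], 'eef_pos': [469.918, 322.757, 110.431], 'eef_rot': [-3.141, -0.0, 2.47], 'wrist_force': [0.331, -0.005, 0.041], 'finger_gap': 94.156, 'finger_force': 0.0}
[ 245  168   25   53 1072] [468.06135755 323.24977176  27.0364711 ] ((466.2437438964844, 324.5511169433594), (21.729450225830078, 49.00246810913086), 51.949371337890625)
```

View pics/w1.png

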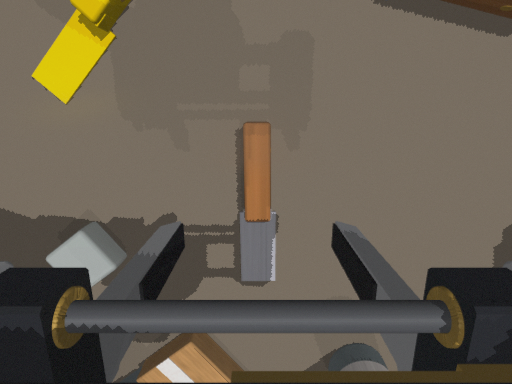

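Wrist view: the handle is at (257,170) with the blade below it at (258,247), centred between the fingers. It is within 1 mm of the estimate. I'll descend, grip and lift.

>>> arm_command(plan=[[1,0,0,0.03,0],[1,0,0,0.03,0],[1,0,-0.001,0.025,0],[1,0,0,0.0225,0],[1,0,0,0,0],[-1,0,0,0,0],[-1,0,0,0,0],[-1,0,0,0,0],[-1,0,0,0,0],[-1,0,0,0,0],[-1,0,0,0,0],[-1,0,0,0,0],[-1,0,0,0,0],[-1,0,0,-0.02,0],[-1,0,0,-0.03,0],[-1,0,0,-0.04,0],[-1,0,0,-0.03,0]], newtons=55)

```text
clock: 3.78
eef_pos: [469.8, 321.7, 124.5]
eef_rot: [3.141, 0.0, 2.47]
wrist_force: [0.2, -0.6, -1.3]
finger_gap: 23.4
finger_force: 55.0
```

>>> arm_command(plan=[[-1,0,0,0,-0.168],[-1,0,0,0,-0.168],[-1,0,0,0,-0.168],[-1,0,0,0,-0.168],[-1,-0.01,-0.02,0,0],[-1,-0.01,-0.03,0,0],[-1,-0.01,-0.03,0,0],[-1,-0.01,-0.03,0,0],[-1,-0.01,-0.03,0,0],[-1,-0.01,-0.03,0,0],[-1,-0.012,-0.03,0,0],[-1,-0.01,-0.02,0,0],[-1,0,0,0,0],[-1,0,0,0,0]])

```text
clock: 5.52
eef_pos: [551.4, 102.2, 122.8]
eef_rot: [3.141, -0.0, -3.141]
wrist_force: [-0.4, 0.1, -1.5]
finger_gap: 23.9
finger_force: 55.0
```

```bash
python3 - <<'E'
from h import *
st()
for n in("wrist","top"):
    c=eyes.camera(n); W=world(c); im=c["img"]; hsv=cv2.cvtColor(im,cv2.COLOR_BGR2HSV); Z=W[...,2]
    np.savez("pics/s_"+n,W=W,img=im)
    m=(abs(W[...,1]-102)<22)&(W[...,0]>583)&(W[...,0]<670)&(Z>85)&(Z<140)
    p=W[m]; print(n,len(p))
    if len(p)>20:
        A=np.c_[p[:,0]-600,p[:,1]-102,np.ones(len(p))]; print(np.linalg.lstsq(A,p[:,2],rcond=None)[0], p.min(0),p.max(0),cv2.minAreaRect(p[:,:2].astype(np.float32)))
    cv2.imwrite(f"pics/s_{n}.png",im)
E
```

```text
{'clock': 5.525, 'joints': [0.118, 0.404, 1.582, 0.0, 1.156, -1.453], 'eef_pos': [551.413, 102.248, 122.79], 'eef_rot': [3.141, -0.0, -3.141], 'wrist_force': [-0.372, 0.091, -1.458], 'finger_gap': 23.857, 'finger_force': 54.986}
wrist 2144
[-1.54730326e-03  3.50658579e-04  1.21378824e+02] [583.27497555  84.39887872 119.31721945] [649.45652132 120.33293135 123.53408548] ((616.3924560546875, 102.47657775878906), (35.912715911865234, 66.12277221679688), 89.78114318847656)
top 0
```

View pics/s_wrist.png

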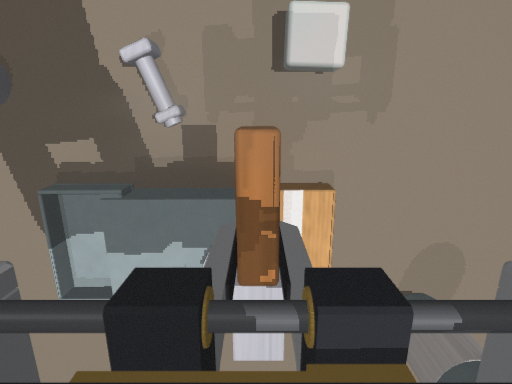

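Wrist view: the scraper is held level, with the blade at (258,330) spanning y 84–120 and its tip at x≈649. The underside is 3.9 mm below the TCP. I'll lower it beside the offcuts.

>>> arm_command(plan=[[-1,0,0,0.02,0],[-1,0,0,0.018,0],[-1,0,0,0.012,0],[-1,0,0,0.005,0],[-1,0,0,0.002,0],[-1,0,0,0,0],[-1,0,0,0,0]])

```text
clock: 6.5
eef_pos: [552.0, 101.7, 66.4]
eef_rot: [3.142, 0.001, -3.141]
wrist_force: [0.4, -0.5, -1.2]
finger_gap: 23.7
finger_force: 55.0
```

```bash
python3 - <<'E'
from h import *
st()
c=eyes.camera("wrist"); W=world(c); Z=W[...,2]; m=(W[...,0]>570)&(W[...,0]<645)
Y=W[...,1]
for lo,hi in((-20,0),(15,25),(45,52),(72,82),(86,119)):
    k=m&(Y>lo)&(Y<hi)&(Z>40)&(Z<75); print(lo,hi,k.sum(),np.nanmedian(Z[k]) if k.any() else None)
E
```

```text
{'clock': 6.5, 'joints': [0.117, 0.476, 1.624, 0.0, 1.041, -1.454], 'eef_pos': [551.977, 101.732, 66.363], 'eef_rot': [3.142, 0.001, -3.141], 'wrist_force': [0.381, -0.486, -1.177], 'finger_gap': 23.691, 'finger_force': 54.986}
-20 0 1495 59.006598653613366
15 25 166 58.9274460379948
45 52 117 58.97311487145262
72 82 131 58.9360225811904
86 119 1790 65.0440947257472
```

>>> arm_command(plan=[[-1,0,0,0.002,0],[-1,0,-0.005,0,0],[-1,0,-0.005,0,0],[-1,0,-0.005,0,0],[-1,0,-0.005,0,0],[-1,0,-0.005,0,0],[-1,0,-0.005,0,0],[-1,0,-0.005,0,0],[-1,0,-0.005,0,0],[-1,0,-0.005,0,0],[-1,0,-0.005,0,0],[-1,0,-0.005,0,0],[-1,0,-0.005,0,0],[-1,0,-0.005,0,0],[-1,0,-0.005,0,0],[-1,0,-0.005,0,0]])

```text
clock: 8.55
eef_pos: [551.8, 26.4, 64.0]
eef_rot: [-3.142, 0.0, -3.141]
wrist_force: [0.0, 0.9, -1.5]
finger_gap: 23.8
finger_force: 55.0
```

```bash
python3 - <<'E'
from h import *
c=eyes.camera("wrist"); cv2.imwrite("pics/sw.png",c["img"]); st()
E
```

```text
{'clock': 8.6, 'joints': [-0.019, 0.462, 1.652, -0.0, 1.028, -1.59], 'eef_pos': [551.773, 25.903, 63.956], 'eef_rot': [-3.141, -0.0, 3.141], 'wrist_force': [-0.037, 0.284, -0.493], 'finger_gap': 23.601, 'finger_force': 54.986}
```

View pics/sw.png

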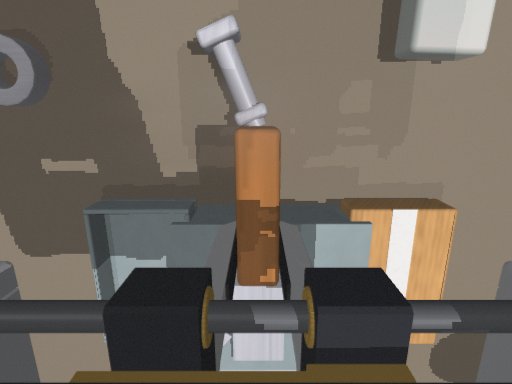

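Wrist view mid-sweep: the cover behind the blade, at (335,260), is clear. I'll finish the sweep and raise the scraper.

>>> arm_command(plan=[[-1,0,-0.005,0,0],[-1,0,-0.005,0,0],[-1,0,-0.005,0,0],[-1,0,-0.005,0,0],[-1,0,-0.005,0,0],[-1,0,-0.005,0,0],[-1,0,-0.005,0,0],[-1,0,-0.005,0,0],[-1,0,-0.005,0,0],[-1,0,-0.005,0,0],[-1,0,-0.005,0,0],[-1,0,-0.005,0,0],[-1,0,-0.002,0,0],[-1,0,0,0,0],[-1,0,0,-0.02,0],[-1,0.02,0,-0.03,0],[-1,0.05,0,-0.01,0],[-1,0.05,0.01,0,0],[-1,0.02,0.01,0,0],[-1,0,0,0,0]])

```text
clock: 11.1
eef_pos: [411.4, -14.9, 124.4]
eef_rot: [-3.142, 0.001, -3.141]
wrist_force: [0.1, -0.6, -1.9]
finger_gap: 23.6
finger_force: 55.0
```

```bash
python3 - <<'E'
from h import *
st()
for n in("top","scene"):
    c=eyes.camera(n); W=world(c); np.savez("pics/t_"+n,W=W,img=c["img"])
    if n=="top": cv2.imwrite("pics/t.png",cv2.resize(c["img"][130:210,230:350],None,fx=6,fy=6,interpolation=cv2.INTER_CUBIC))
    else: s=c["img"]
cv2.imwrite("pics/t2.png",cv2.resize(s[160:250,160:290],None,fx=6,fy=6,interpolation=cv2.INTER_CUBIC))
E
```

```text
{'clock': 11.1, 'joints': [-0.125, 0.084, 1.983, 0.0, 1.074, -1.697], 'eef_pos': [411.359, -14.934, 124.386], 'eef_rot': [-3.142, 0.001, -3.141], 'wrist_force': [0.138, -0.58, -1.855], 'finger_gap': 23.585, 'finger_force': 54.986}
```

View pics/t.png

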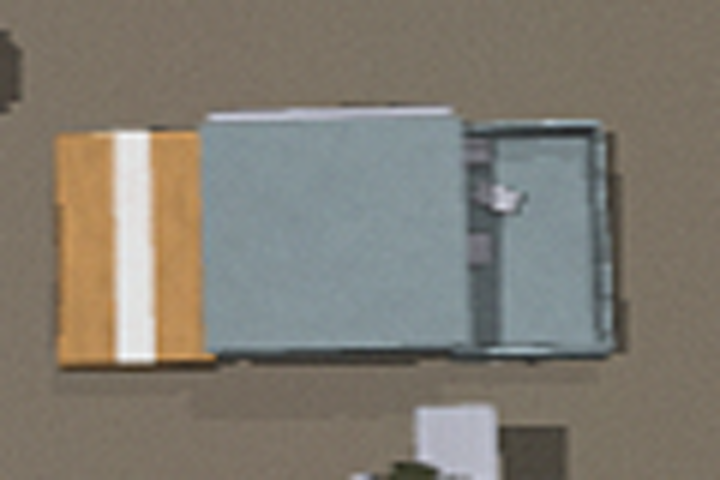

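Top crop: the cover is clear and all three offcuts are in the tray at (478,150), (505,197) and (478,248). I'll go to the slot height in front of the case.

>>> arm_command(plan=[[-1,0,0.01,0.01,0],[-1,0,0.02,0.02,0],[-1,0,0.015,0.02,0],[-1,0,0.005,0.015,0],[-1,0,0,0.006,0],[-1,0,0,0,0],[-1,0,0,0,0]])

```text
clock: 12.08
eef_pos: [412.1, 34.5, 53.3]
eef_rot: [3.142, 0.001, 3.141]
wrist_force: [0.1, -0.2, -1.9]
finger_gap: 23.5
finger_force: 55.0
```

```bash
python3 - <<'E'
from h import *
st()
c=eyes.camera("wrist"); W=world(c); Z=W[...,2]; X=W[...,0];Y=W[...,1]
k=(abs(Y-35)<15)&(X>450)&(X<520)&(Z>40)&(Z<60); print("blade top",k.sum(),np.nanmedian(Z[k]),np.nanmax(X[k]) if k.any() else 0)
k=(abs(Y-35)<60)&(X>525)&(X<600)&(Z>50)&(Z<70); print("cover",k.sum(),np.nanmedian(Z[k]) if k.any() else 0,np.nanmin(X[k]) if k.any() else 0)
E
```

```text
{'clock': 12.075, 'joints': [-0.005, 0.21, 2.037, 0.0, 0.893, -1.576], 'eef_pos': [412.139, 34.528, 53.292], 'eef_rot': [3.142, 0.001, 3.141], 'wrist_force': [0.079, -0.173, -1.877], 'finger_gap': 23.484, 'finger_force': 54.986}
blade top 1689 51.970124388584196 509.6503595836365
cover 0 0 0
```

>>> arm_command(plan=[[-1,0,0,0.001,0],[-1,-0.01,0,0,0],[-1,-0.01,0,0,0],[-1,-0.008,0,0,0],[-1,-0.005,0,0,0],[-1,-0.005,0,0,0],[-1,-0.005,0,0,0],[-1,-0.005,0,0,0],[-1,-0.005,0,0,0],[-1,-0.005,0,0,0],[-1,-0.005,0,0,0],[-1,-0.003,0,0,0],[-1,0,0,0,0]])

```text
clock: 13.75
eef_pos: [477.9, 34.7, 51.9]
eef_rot: [3.142, -0.0, -3.141]
wrist_force: [0.3, 0.0, -0.8]
finger_gap: 23.9
finger_force: 55.0
```

>>> arm_command(plan=[[-1,0,0,-0.003,0],[-1,-0.001,0,-0.004,0],[-1,-0.001,0,-0.005,0],[-1,-0.002,0,-0.005,0],[-1,-0.002,0,-0.005,0],[-1,-0.003,0,-0.005,0],[-1,0,0,-0.004,0],[-1,0,0,0,0]], newtons=60)

```text
clock: 14.75
eef_pos: [487.1, 34.7, 83.3]
eef_rot: [-3.142, 0.001, -3.141]
wrist_force: [0.5, 0.4, -1.8]
finger_gap: 23.2
finger_force: 60.0
```

```bash
python3 - <<'E'
from h import *
st()
c=eyes.camera("scene"); cv2.imwrite("pics/l1.png",cv2.resize(c["img"][120:260,150:350],None,fx=4,fy=4,interpolation=cv2.INTER_CUBIC))
E
```

```text
{'clock': 14.75, 'joints': [-0.004, 0.308, 1.82, -0.0, 1.012, -1.575], 'eef_pos': [487.142, 34.674, 83.348], 'eef_rot': [-3.142, 0.001, -3.141], 'wrist_force': [0.536, 0.438, -1.841], 'finger_gap': 23.227, 'finger_force': 59.986}
```

View pics/l1.png

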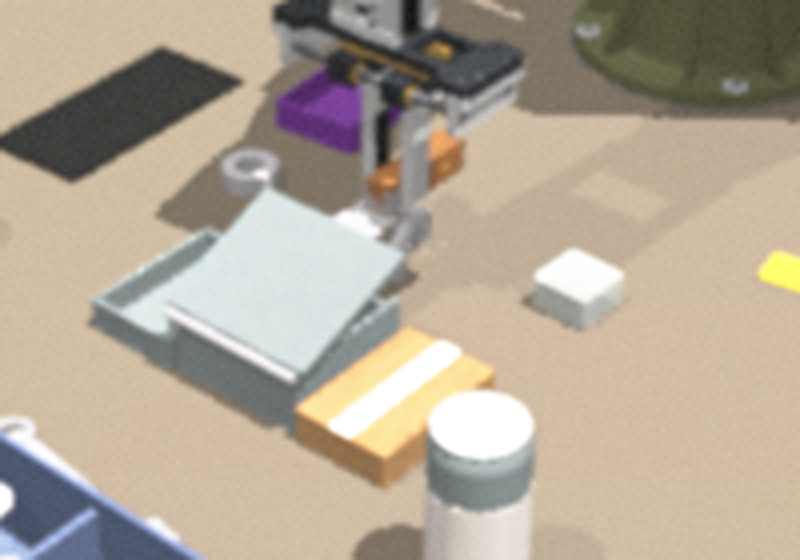

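Scene crop: the cover at (280,280) is raised about 20° on the blade, and the scraper is held level. I'll continue along the arc.

>>> arm_command(plan=[[-1,-0.002,0,-0.006,0],[-1,-0.003,0,-0.006,0],[-1,-0.004,0,-0.006,0],[-1,-0.004,0,-0.006,0],[-1,-0.005,0,-0.005,0],[-1,-0.005,0,-0.005,0],[-1,-0.006,0,-0.004,0],[-1,-0.006,0,-0.004,0],[-1,-0.006,0,-0.003,0],[-1,-0.007,0,-0.003,0],[-1,-0.006,0,-0.002,0],[-1,-0.007,0,-0.001,0],[-1,-0.007,0,-0.001,0],[-1,-0.007,0,0,0],[-1,-0.007,0,0,0],[-1,-0.007,0,0,0],[-1,0,0,0,0]])

```text
clock: 16.92
eef_pos: [576.2, 34.7, 134.8]
eef_rot: [-3.142, 0.0, -3.142]
wrist_force: [0.5, -0.6, -1.1]
finger_gap: 23.7
finger_force: 60.0
```

```bash
python3 - <<'E'
from h import *
st()
c=eyes.camera("scene"); cv2.imwrite("pics/l2.png",cv2.resize(c["img"][100:240,150:350],None,fx=4,fy=4,interpolation=cv2.INTER_CUBIC))
E
```

```text
{'clock': 16.925, 'joints': [-0.003, 0.425, 1.522, -0.0, 1.195, -1.574], 'eef_pos': [576.214, 34.678, 134.781], 'eef_rot': [-3.142, 0.0, -3.142], 'wrist_force': [0.519, -0.563, -1.12], 'finger_gap': 23.662, 'finger_force': 59.986}
```

View pics/l2.png

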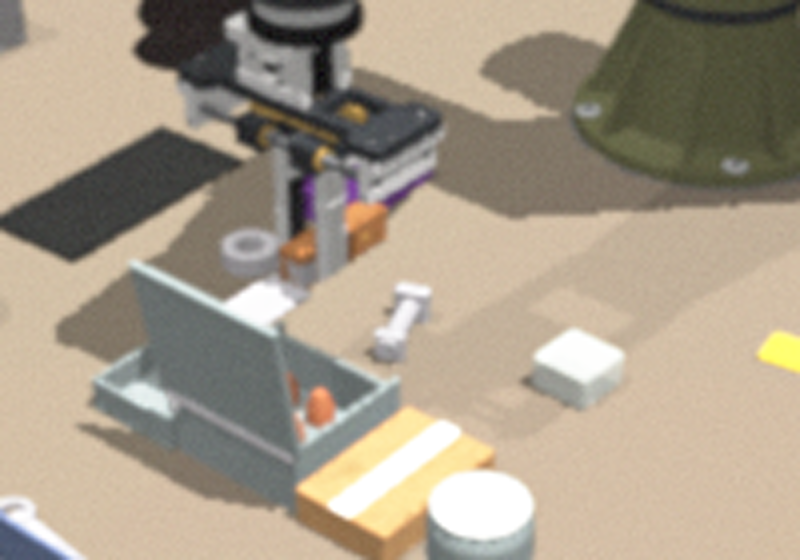

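Scene crop: the cover at (210,360) stands past upright, about 100°, with the nozzles visible. I'll retreat and carry the scraper to above the mat.

>>> arm_command(plan=[[-1,0.01,0,0,0],[-1,0.02,0,0,0],[-1,0.03,0,0,0],[-1,0.04,0,0,0],[-1,0.03,-0.02,0,0],[-1,0.02,-0.03,0,0],[-1,0,-0.035,0,0],[-1,0,-0.035,0.005,0],[-1,0,-0.035,0.01,0],[-1,0,-0.035,0.01,0],[-1,0,-0.035,0.01,0],[-1,0,-0.035,0.01,0],[-1,0,-0.035,0.01,0],[-1,0,-0.03,0.01,0],[-1,0,-0.02,0.01,-0.033],[-1,0,0,0,0],[-1,0,0,0,0]])

```text
clock: 19.1
eef_pos: [425.7, -309.6, 60.4]
eef_rot: [-3.141, 0.0, -3.109]
wrist_force: [-0.3, -0.0, -0.7]
finger_gap: 23.5
finger_force: 60.0
```

```bash
python3 - <<'E'
from h import *
st()
c=eyes.camera("wrist"); W=world(c); Z=W[...,2]; X=W[...,0];Y=W[...,1]; im=c["img"]
b=(abs(Y+310)<25)&(X>455)&(X<560)&(Z>40)&(Z<80); p=W[b]; print("blade",len(p),np.median(p,0),p.min(0),p.max(0),cv2.minAreaRect(p[:,:2].astype(np.float32)))
m=(im.max(2)<60)&(Z<15)&(Z>-5)&(abs(Y+313)<80)&(abs(X-441)<130); p=W[m]; print("mat",len(p),np.median(p[:,2]),p.min(0),p.max(0))
E
```

```text
{'clock': 19.1, 'joints': [-0.698, 0.417, 1.729, 0.0, 0.995, -2.302], 'eef_pos': [425.736, -309.605, 60.376], 'eef_rot': [-3.141, 0.0, -3.109], 'wrist_force': [-0.344, -0.022, -0.714], 'finger_gap': 23.54, 'finger_force': 59.986}
blade 2150 [ 504.74790717 -307.30378672   58.98791231] [ 456.27451648 -324.92836899   56.98263082] [ 523.83858817 -288.51470298   60.96092091] ((490.04620361328125, -306.8955078125), (67.14099884033203, 35.917144775390625), 0.8584112524986267)
mat 5984 4.077212991341838 [ 337.84456466 -367.07939699    1.8568185 ] [ 480.43240073 -265.10740298    6.4218256 ]
```

>>> arm_command(plan=[[-1,0,-0.004,0.015,0],[-1,0,0,0.015,0],[-1,0,0,0.012,0],[-1,0,0,0.006,0],[-1,0,0,0.003,0],[-1,0,0,0,0],[-1,0,0,0,0]])

```text
clock: 20.02
eef_pos: [426.1, -314.5, 9.3]
eef_rot: [-3.141, 0.0, -3.108]
wrist_force: [-0.3, 0.1, -0.9]
finger_gap: 23.6
finger_force: 60.0
```

Not in contact yet. I'll go down 1 mm more, open partly, and look at the force.

>>> arm_command(plan=[[-1,0,0,0.001,0],[-1,0,0,0,0],[-0.2,0,0,0,0],[-0.2,0,0,0,0],[0,0,0,0,0],[0.3,0,0,0,0],[0.3,0,0,0,0],[0.3,0,0,0,0],[0.3,0,0,-0.02,0],[0.3,0,0,-0.04,0],[0.3,0,0,-0.06,0],[0.3,0.04,0,-0.05,0],[0.3,0.04,0,-0.05,0],[0.3,0.04,0,0,0],[0.3,0,0,0,0]])

```text
clock: 21.9
eef_pos: [306.5, -318.4, 226.3]
eef_rot: [-3.14, 0.001, -3.11]
wrist_force: [0.3, 0.1, 0.3]
finger_gap: 61.1
finger_force: 0.0
```

```bash
python3 - <<'E'
from h import *
st()
c=eyes.camera("top"); W=world(c); im=c["img"]; hsv=cv2.cvtColor(im,cv2.COLOR_BGR2HSV); np.savez("pics/f",W=W,img=im)
cv2.imwrite("pics/f.png",cv2.resize(im[90:300,170:450],(800,600),interpolation=cv2.INTER_CUBIC))
m=(abs(W[...,1]+313)<60)&(abs(W[...,0]-441)<120)&(im.max(2)>90)&(W[...,2]<40); p=W[m]
print(len(p),np.median(p,0),cv2.minAreaRect(p[:,:2].astype(np.float32)))
E
```

```text
{'clock': 21.9, 'joints': [-0.887, 0.037, 1.778, -0.0, 1.324, -2.489], 'eef_pos': [306.528, -318.437, 226.314], 'eef_rot': [-3.14, 0.001, -3.11], 'wrist_force': [0.284, 0.121, 0.261], 'finger_gap': 61.104, 'finger_force': 0.0}
1351 [ 443.80860839 -309.61983882    1.33923378] ((441.3031311035156, -313.0484619140625), (119.82470703125, 239.23788452148438), 89.98567199707031)
```

View pics/f.png

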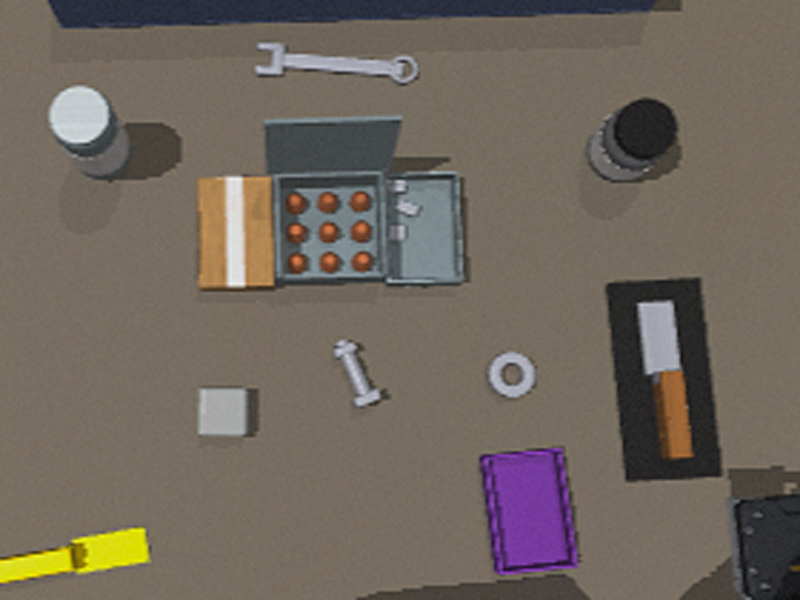

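The final top view shows the cover open at (332,145) and all three offcuts in the tray at (398,186), (408,207) and (398,232). The scraper lies flat and lengthwise at the mat's middle (666,380). The bystanders have not moved.

```bash
python3 -c "
from cell import ticket
print(ticket.sign_off())"
```

```text
the job is handed in; nothing more can be done
None
```

The job is handed in at about 22 s of the 66 s allowed: all three offcuts are in the grey tray, the cover stands open at about 100°, and the scraper lies flat and lengthwise on the middle of the mat.

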